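# Start the closure screw of a digestion vessel

## Task

The square-headed closure screw in the neck of the small steel vessel has not caught its thread. Turn it backward (counter-clockwise seen from above) until it drops by one thread, then turn it forward (clockwise) one full turn from there, letting it sink as it goes. Finish while still holding its head gripped between the fingers, and leave the bottle, tube and vial nearby where they stand.

Things in the scene. Friction and masses are not known exactly. Their poses are not given: they have to be found in the camera images.
- vessel: Fixed round steel vessel, 85 mm tall: foot flange 104 mm across and 9 mm high, body 68 mm across up to 56 mm, neck 46 mm across from 62 to 85 mm. Origin: centre of its underside, on the table; z up. It is the same all round: its yaw does not show where the thread begins.
- screw: Captive closure screw upright on the vessel's axis, 0.35 kg. Origin: centre of its square head, 24 x 24 mm (body x, y), 22 mm high (z up), a punch mark 4 mm across on top, 8 mm off centre at +x. Below it a 12 mm stem, 25 mm long, then a collar 28 mm across, 5 mm thick, then a 21 mm shank. Right-hand thread, 8 mm per turn. Turns easily (0.02 N m), stays where left; a firm squeeze stops it sliding up or down.
- screw_height (a joint): Height of the screw, m: its origin is 0.161 m above the table plus this. -0.001 to -0.003 at the start, resting on top of the thread; turned back, it climbs to about 0 within half a turn, then falls to about -0.008 by its own weight if the fingers let it slide; one turn forward from there: -0.016.
- reagent_bottle: Bystander: amber reagent bottle, 49 mm across, 94 mm tall. Origin: centre of its underside.
- tube_50: Bystander: standing tube with a ribbed cap, 34 mm across, 110 mm tall. Origin: centre of its underside.
- vial_1: Bystander: small glass vial, 22 mm across, 51 mm tall. Origin: centre of its underside.
- neck (a point): Centre of the neck's mouth, 85 mm above the table, z up. Turned forward before the drop, the screw soon binds here. After the drop it can go back about a third of a turn more, to a stop, or forward, screwing in 8 mm per turn.
Not all that is in view belongs to the job. Of the things that look like the vessel, the largest one is meant.

How it is judged (in metres and radians):
On the way:
1. the screw has been turned back and has dropped by one thread (value of joint screw_height between -0.0098 and -0.0055 m), for 0.1 s.
At the end, for the whole second after the job is handed in: The screw is one turn in from the drop (height -0.016 m within 2 mm, a quarter of a turn either way), at rest, and the fingers still grip it (contact force over 2 N) as the program ends (value of joint screw_height between -0.018 and -0.014 m and contact force between screw and the fingers above 2 N and angular speed of screw below 0.15 rad/s and linear speed of screw below 0.02 m/s); the arm keeps its last pose, push and grip.
It fails at once if a bystander (bottle, tube or vial) was moved more than 3 cm (distance of any of reagent_bottle, tube_50, vial_1 from where it was at the start of the episode above 0.03 m).
It also fails if it takes over 72 s, if anything falls off the work surface, if the arm or the gripper's body presses on something with over 40 N, if the wrist force passes 120 N, or if a joint passes its speed limit or range.

## Robot

A 6-joint arm with a two-finger parallel gripper is mounted at the origin on a cart in front of the work surface, level with it; the furniture and walls round the work are solid. World frame = base frame: x ahead of the robot, y to its left, z up, the work surface at z = 0. Lengths are in mm, angles in rad, forces in N, time in s.
With the tool pointing down it reaches from about 375 to 925 mm from the base axis. Payload 5.7 kg.
Tool frame: the origin (TCP) lies at the very end of the fingers, on their centre line; the grasp point (between the pads) lies 19 mm behind it (arm.tcp_to_grasp is the distance from the TCP to the grasp point, in mm); z points along the fingers, y is the line along which they close (so a half turn about z gives the same grasp; the last joint's range is limited). The gripper opens to 88 mm and grips with 3 to 60 N. Pads are 20 mm wide; open, the fingers measure 115 mm over their backs; the gripper's body (75 mm by 178 mm) begins 61 mm behind the grasp point.
Start: joints at [-0.115, 0.359, 1.51, -0, 1.272, -0.115], TCP at [599.968, -0.004, 222.623] pointing down, gripper open.
Joint ranges: [-2.97, 2.97], [-1.01, 2.36], [0.21, 2.38], [-0.96, 4.11], [0.2, 2.71], [-2.98, 2.98]. Speed limits (rad/s): [2.39, 2.39, 3.14, 3.14, 3.14, 3.14].

## Interface

Orientations are given as a rotation vector (axis times angle).
In Python, from workcell import arm gives the robot as it stands.
- The arm moves only by the shell command python3 -m creep 'ROWS' [FORCE]. ROWS is JSON, a list of rows, each an object with "translation": the shift along the tool's x, y, z in m, a list of three; "yaw": the turn about the tool's z in degrees; "fingers": the closure in counts, from 0 (fully open) to 255 (shut). In form: [{"translation": [x, y, z], "yaw": yaw, "fingers": fingers}, ...]. A call has 1 to 8 rows; each row shifts and turns the commanded pose from where the row before left it, along the tool's axes as they then stand; what a row does not reach is not made up. A row lasts 1/8 s, in which the tool goes at most 62.5 mm and 10.7 degrees, less where a joint would pass 70% of its speed; a pose out of reach is approached as far as the arm can. A call is refused whole if a number of a shift passes 0.0625 or a number of a turn 10.7, either way. A call with a gripper value outside its range is refused whole. The fingers move at their own pace and stop on an object; FORCE is the grip in N (left out, the last holds). Time passes only in rows, so rows that do not move let the fingers close. It gives the time, the measured TCP pose, the force, the opening and the grip force at its end, in the units of the state.
- arm.get_obs(): the state, without advancing time (a new reading comes with each control period).
- arm.camera(name): name is "scene" or "side" or "wrist"; returns (picture, depth): 400x640x3 uint8, blue, green, red; 400x640 float32, mm along the optical axis (not along the pixel's ray), 0 where there is no reading.
- arm.camera_model(name): a dict with "fov_y" (degrees; the focal length in pixels is half the picture's height over the tangent of half this angle, whatever the lens; pixels are square), "cx", "cy" (the principal point, pixels), "extrinsics" (4x4, takes a point from camera to world coordinates). Camera axes: x right, y down, z forward; pixel columns grow to the right and rows downward; lengths in mm; the calibration is good to about 2 mm. A picture is of the moment at which its call begins: read the wrist's pose just before it. camera_model takes no time and is no camera call; for the wrist camera it gives the pose at the moment of the call.
- arm.hand_in(): hands the job in; it is judged then, once.
The state is a dict: "clock": time; "joints": joint angles; "joint_vel": joint speeds; "joint_efforts": joint torques, N m; "position": TCP position; "eef_rot": TCP orientation; "force": force on the tool from outside, world axes, zero at the start; "wrist_torque": the same for the moment, N m; "finger_gap": finger opening in mm; "grip_force": force on a finger pad.
Only numpy, scipy, OpenCV 4.12 (cv2) and the standard library are available. Lean on these libraries where they do the work, as an engineer would, in place of code of your own. Each camera call takes 0.05 s, during which the arm holds its last target. There are 200 camera calls.

## Working session

There is one attempt and no reset: what is moved stays moved. The work goes in short steps, Python scripts to look and compute and a shell command to move; the robot and the scene stay as the last step left them, time stands still between calls to the robot, and variables do not carry over. Pictures are saved under pics/ and viewed, at most 10 in all, crops included, and the job is handed in when it is done.

```bash
mkdir -p pics; ls; python3 - <<'E'
from workcell import arm
import cv2,numpy as np
for n in ("scene","side"):
    p,d=arm.camera(n); cv2.imwrite(f"pics/{n}0.png",p); np.savez(f"{n}0.npz",p=p,d=d,**arm.camera_model(n))
    m=arm.camera_model(n); print(n,m["fov_y"],m["cx"],m["cy"],np.round(m["extrinsics"],3).tolist())
print(arm.get_obs())
E
```

```text
pics
scene 50.7855494992979 320.89099092421435 192.08002764699103 [[0.496, -0.379, 0.781, -137.659], [-0.868, -0.191, 0.458, -544.491], [-0.025, -0.905, -0.424, 530.46], [0.0, 0.0, 0.0, 1.0]]
side 54.4375477733908 312.2342471156439 202.65940017360032 [[-0.999, -0.007, 0.052, 554.488], [-0.051, 0.361, -0.931, 690.508], [-0.012, -0.932, -0.361, 432.126], [0.0, 0.0, 0.0, 1.0]]
{'clock': 0.1, 'joints': array([-1.15080602e-01,  3.59454774e-01,  1.51133221e+00,  7.13831192e-06,
        1.27249982e+00, -1.15076349e-01]), 'joint_vel': array([-0.00156092, -0.00306091, -0.00303576, -0.00052164,  0.00083179,
        0.00065836]), 'joint_efforts': array([-1.00573943e-03, -5.16363215e+01, -2.71407151e+01,  6.75204420e-02,
        2.75516213e-02, -3.27900011e-05]), 'position': array([5.99369241e+02, 7.95012809e-02, 2.21877631e+02]), 'eef_rot': array([-2.22050649e+00, -2.22049237e+00,  1.64411830e-03]), 'force': array([-1.26891843, -0.30679696, -0.06843529]), 'wrist_torque': array([0.00612121, 0.01655715, 0.0217744 ]), 'grip_force': 0.0, 'finger_gap': 87.79028196700536}
```

View pics/scene0.png

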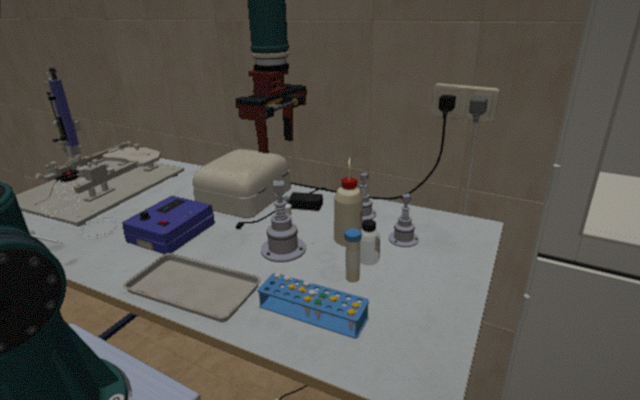

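View pics/side0.png

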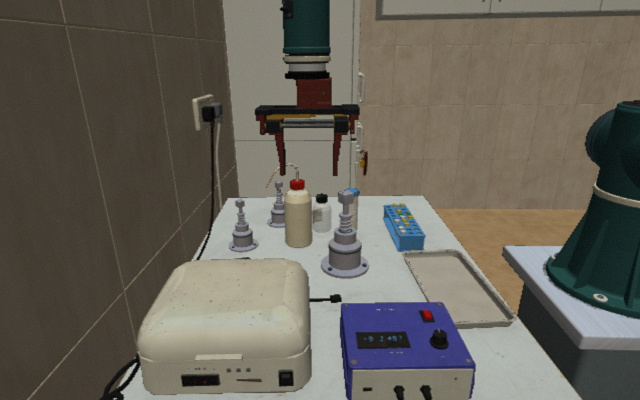

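The scene view shows three vessel-like things: A (283,240), B (366,200), C (404,230). The side view shows the same three at (345,240), (278,205) and (241,225). A looks largest. I'll measure all three with depth and check them in a crop.

```bash
cat > h.py <<'E'
import numpy as np, cv2
def cam(m):
    f=200/np.tan(np.radians(float(m["fov_y"]))/2); return f,float(m["cx"]),float(m["cy"]),np.array(m["extrinsics"])
def cloud(d,m):
    f,cx,cy,E=cam(m); v,u=np.mgrid[:400,:640]
    P=np.stack([(u-cx)/f*d,(v-cy)/f*d,d,np.ones_like(d)],-1)@E.T
    return np.where(d[...,None]>0,P[...,:3],np.nan)
E
python3 - <<'E'
from h import *
for n,rois in (("scene",dict(A=(258,178,308,265),B=(356,168,377,228),C=(386,190,421,250),big=(333,155,361,250),tube=(343,225,361,285),white=(360,217,382,266))),("side",dict(A=(318,185,372,280),C=(226,195,262,253),B=(264,178,288,230),big=(270,160,314,250),white=(312,190,332,233),tube=(342,180,360,240)))):
    z=np.load(n+"0.npz"); P=cloud(z["d"],z)
    for k,(a,b,c,d) in rois.items():
        Q=P[b:d,a:c].reshape(-1,3); Q=Q[np.isfinite(Q).all(1)&(Q[:,2]>5)]
        c0=np.median(Q,0); Q=Q[np.linalg.norm(Q[:,:2]-c0[:2],axis=1)<65]
        t=Q[Q[:,2]>Q[:,2].max()-18]
        print(n,k,"med",c0.round(),"min",Q.min(0).round(),"max",Q.max(0).round(),"top",t.mean(0).round(1),len(t), np.ptp(t[:,:2],axis=0).round())
a=cv2.imread("pics/scene0.png")[150:295,240:440]; b=cv2.imread("pics/side0.png")[150:295,215:415]
cv2.imwrite("pics/crop1.png",cv2.resize(np.hstack([a,b]),None,fx=2,fy=2,interpolation=cv2.INTER_CUBIC))
E
```

```text
scene A med [524. -46.  41.] min [ 475. -100.    5.] max [576.   1. 171.] top [521.4 -52.8 164.2] 125 [32. 31.]
scene B med [ 763. -148.   62.] min [ 735. -174.    5.] max [ 792. -130.  118.] top [ 764.3 -141.1  111.3] 56 [21. 21.]
scene C med [ 692. -274.   30.] min [ 663. -310.    5.] max [ 724. -243.  118.] top [ 693.3 -278.3  111.3] 73 [21. 21.]
scene big med [ 619. -162.   89.] min [ 601. -195.    5.] max [ 665. -129.  200.] top [ 643.3 -160.   193.7] 31 [32. 15.]
scene tube med [ 495. -239.   58.] min [ 486. -253.    5.] max [ 559. -220.  111.] top [ 498.9 -238.7  105.4] 218 [34. 33.]
scene white med [ 568. -245.   55.] min [ 505. -262.    5.] max [ 597. -218.  108.] top [ 573.3 -238.8   94.2] 103 [91. 30.]
side A med [531. -39.  51.] min [477. -83.   5.] max [578.   4. 170.] top [528.1 -42.3 163. ] 169 [30. 30.]
side C med [ 765. -128.   39.] min [ 737. -161.    5.] max [ 802. -103.  118.] top [ 767.4 -135.1  111.1] 68 [22. 19.]
side B med [ 699. -265.   39.] min [ 682. -291.    5.] max [ 730. -242.  117.] top [ 696.  -271.9  110.6] 51 [19. 18.]
side big med [ 647. -150.   71.] min [ 604. -177.    5.] max [ 695. -124.  200.] top [ 657.9 -152.1  191.8] 51 [52. 28.]
side white med [ 581. -220.   50.] min [ 558. -252.    5.] max [ 604. -210.   95.] top [ 581.5 -229.8   88.4] 103 [28. 32.]
side tube med [516. -46.  88.] min [499. -64.  58.] max [535. -24. 170.] top [525.  -41.1 163.3] 134 [22. 30.]
```

View pics/crop1.png

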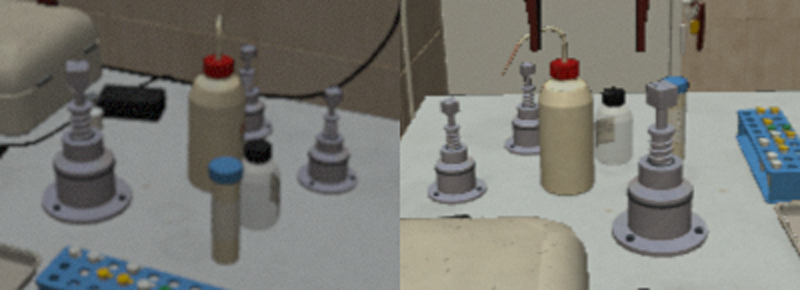

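The crop shows that A (scene 283,240; side 345,240) is about 100 mm across the flange and 171 mm to the top of the head. B and C are only 118 mm tall, so A is the vessel meant. Its axis is near (526,-47). The wrist view comes next, after moving above it.

```bash
python3 -m creep '[{"translation":[-0.024,-0.037,-0.03],"yaw":0,"fingers":0},{"translation":[-0.023,-0.037,-0.03],"yaw":0,"fingers":0},{"translation":[0,0,0],"yaw":0,"fingers":0},{"translation":[0,0,0],"yaw":0,"fingers":0}]' 20; cat > w.py <<'E'
import sys; from h import *; from workcell import arm
n=sys.argv[1]; o=arm.get_obs(); m=arm.camera_model("wrist"); p,d=arm.camera("wrist"); np.savez(n+".npz",p=p,d=d,**m); cv2.imwrite(f"pics/{n}.png",p)
print(o["position"].round(1),o["eef_rot"].round(4),np.degrees(o["joints"][5]).round(1)); print(np.round(m["extrinsics"],3).tolist())
P=cloud(d,m); c=np.array([526,-47]); s=(np.linalg.norm(P[...,:2]-c,axis=-1)<30)&(P[...,2]>163)&(P[...,2]<178)
s=s.astype(np.uint8); k,l,st,_=cv2.connectedComponentsWithStats(s); print(st[1:].tolist())
i=1+st[1:,4].argmax(); q=P[l==i]; print("mean",q.mean(0),"z",np.median(q[:,2]))
(cx,cy),wh,a=cv2.minAreaRect(q[:,:2].astype(np.float32)); print("rect",cx,cy,wh,a)
E
python3 w.py w1
```

```text
clock: 0.6
position: [526.2, -46.8, 282.3]
eef_rot: [-2.222, -2.221, -0.001]
force: [0.6, 0.8, 0.8]
finger_gap: 87.9
grip_force: 0.0
[526.2 -46.8 282.3] [-2.2220e+00 -2.2208e+00 -6.0000e-04] -12.6
[[1.0, -0.001, -0.0, 525.334], [-0.001, -0.967, -0.253, 23.504], [0.0, 0.253, -0.967, 443.355], [0.0, 0.0, 0.0, 1.0]]
[[308, 175, 38, 37, 797]]
mean [527.89998367 -47.10181973 168.31604936] z 168.45282115738502
rect 527.9244995117188 -47.91033172607422 (23.983951568603516, 24.211009979248047) 35.533329010009766
```

View pics/w1.png

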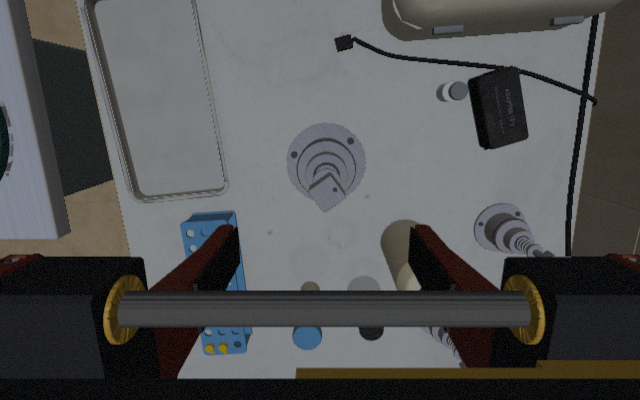

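The wrist view shows the screw head at (327,190), rotated, with a clear edge. The vial is at (455,91), well away and low. I'll refine the yaw from the top face only.

```bash
python3 - <<'E'
from h import *
z=np.load("w1.npz"); P=cloud(z["d"],z); c=np.array([527,-47])
r=np.linalg.norm(P[...,:2]-c,axis=-1)<30
print(np.histogram(P[r][:,2],bins=np.arange(140,176,2)))
for t in (166,167,167.5,168):
    q=P[r&(P[...,2]>t)][:,:2].astype(np.float32); print(t,len(q),cv2.minAreaRect(q),q.mean(0))
cv2.imwrite("pics/w1c.png",cv2.resize(z["p"][160:225,285:370],None,fx=7,fy=7,interpolation=cv2.INTER_CUBIC))
E
```

```text
(array([  0,   0,   0,   1,   7,  18,  15,  13,  18,  11,  18,  18,  16,
       200, 559,  12,   0]), array([140, 142, 144, 146, 148, 150, 152, 154, 156, 158, 160, 162, 164,
       166, 168, 170, 172, 174]))
166 10276 ((529.6508178710938, -35.065826416015625), (41.46186065673828, 43.32723617553711), 34.57387161254883) [528.2825   -24.278427]
167 10244 ((529.6463012695312, -34.9075813293457), (41.31958770751953, 43.00485610961914), 34.382843017578125) [528.27856  -24.209093]
167.5 10188 ((529.3491821289062, -34.64338684082031), (41.168357849121094, 42.85997772216797), 36.30461883544922) [528.28735  -24.093298]
168 10076 ((529.23388671875, -34.48838424682617), (41.16780471801758, 42.478485107421875), 36.31976318359375) [528.282    -23.838814]
```

View pics/w1c.png

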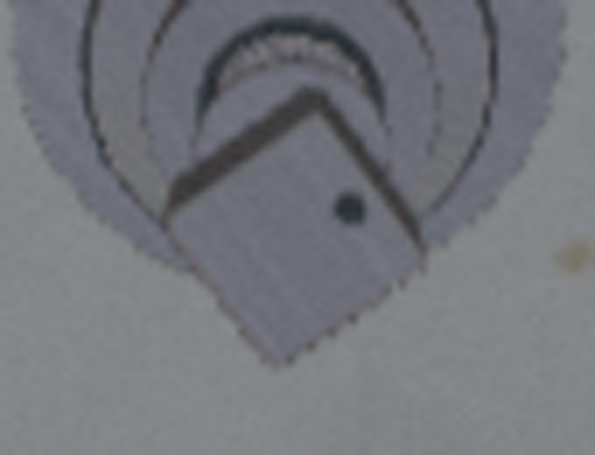

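The punch mark is at crop (350,208). The head edges lie at about 36° from world x, so a yaw of +54° puts the pads on flat faces. The head's centre is near (527.9,-47.6). I'll align, descend and grip.

```bash
python3 -m creep '[{"translation":[-0.001,0.0017,0],"yaw":9,"fingers":0},{"translation":[0,0,0],"yaw":9,"fingers":0},{"translation":[0,0,0],"yaw":9,"fingers":0},{"translation":[0,0,0],"yaw":9,"fingers":0},{"translation":[0,0,0.045],"yaw":9,"fingers":0},{"translation":[0,0,0.045],"yaw":9,"fingers":0},{"translation":[0,0,0.045],"yaw":0,"fingers":0},{"translation":[0,0,0.007],"yaw":0,"fingers":0}]'
python3 -m creep '[{"translation":[0,0,0],"yaw":0,"fingers":0},{"translation":[0,0,0],"yaw":0,"fingers":0}]'
python3 w.py w2
```

```text
clock: 1.65
position: [525.2, -46.7, 136.8]
eef_rot: [-2.983, -0.971, 0.011]
force: [-1.0, -1.3, 0.1]
finger_gap: 88.0
grip_force: 0.0
clock: 1.9
position: [529.3, -48.1, 142.2]
eef_rot: [2.986, 0.971, 0.004]
force: [0.5, 0.1, 0.3]
finger_gap: 87.6
grip_force: 0.0
[529.3 -48.1 142.2] [2.9863 0.9709 0.0038] 41.3
[[0.588, -0.783, -0.203, 583.81], [-0.809, -0.568, -0.15, -6.125], [0.002, 0.252, -0.968, 303.354], [0.0, 0.0, 0.0, 1.0]]
[[299, 241, 55, 49, 2612]]
mean [530.35286541 -46.51717322 168.27005715] z 168.48584701633092
rect 529.4279174804688 -47.185646057128906 (22.042003631591797, 24.10528564453125) 34.8548583984375
```

View pics/w2.png

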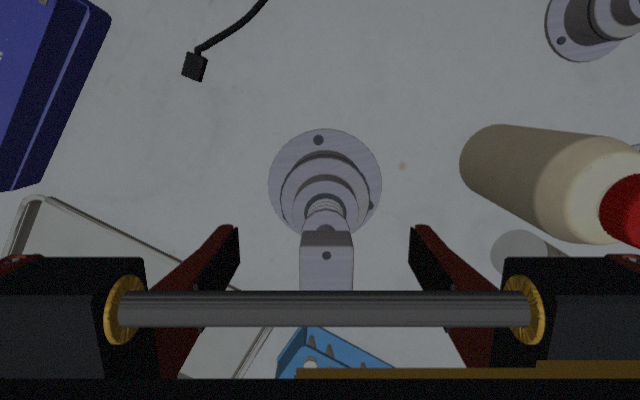

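The view shows the head at (326,260), centred between the fingers with its faces parallel to the pads. Now I'll close.

```bash
python3 -m creep '[{"translation":[0,0,0.001],"yaw":0,"fingers":255},{"translation":[0,0,0],"yaw":0,"fingers":255},{"translation":[0,0,0],"yaw":0,"fingers":255},{"translation":[0,0,0],"yaw":0,"fingers":255},{"translation":[0,0,0],"yaw":0,"fingers":255},{"translation":[0,0,0],"yaw":0,"fingers":255}]' 30
```

```text
clock: 2.7
position: [527.6, -48.0, 139.6]
eef_rot: [-2.988, -0.971, 0.0]
force: [-0.2, 0.0, 0.7]
finger_gap: 31.8
grip_force: 0.0
```

```bash
python3 -m creep '[{"translation":[0,0,0],"yaw":0,"fingers":255},{"translation":[0,0,0],"yaw":0,"fingers":255},{"translation":[0,0,0],"yaw":0,"fingers":255}]' 30
python3 -m creep '[{"translation":[0,0,-0.0002],"yaw":-9,"fingers":255},{"translation":[0,0,-0.0002],"yaw":-9,"fingers":255},{"translation":[0,0,-0.0002],"yaw":-9,"fingers":255},{"translation":[0,0,-0.0002],"yaw":-9,"fingers":255},{"translation":[0,0,-0.0002],"yaw":-9,"fingers":255},{"translation":[0,0,0],"yaw":0,"fingers":255}]'
cat > s.py <<'E'
import sys; from h import *; from workcell import arm
o=arm.get_obs(); m=arm.camera_model("wrist"); p,d=arm.camera("wrist"); cv2.imwrite(f"pics/{sys.argv[1]}.png",p)
P=cloud(d,m); c=np.array([528,-47.5]); v=np.zeros((400,640),bool); v[150:290,280:375]=1
q=P[v&(np.linalg.norm(P[...,:2]-c,axis=-1)<18)&(P[...,2]>140)&(P[...,2]<180)]
h,e=np.histogram(q[:,2],bins=np.arange(140,180,1)); i=h.argmax(); t=q[abs(q[:,2]-e[i]-.5)<2]
print("top z",np.median(t[:,2]).round(2),len(t),"rect",cv2.minAreaRect(t[:,:2].astype(np.float32)),"tcp",o["position"].round(1),"J6",np.degrees(o["joints"][5]).round(1),"F",o["force"].round(1),"T",o["wrist_torque"].round(2),"gap",round(o["finger_gap"],1),"grip",round(o["grip_force"],1),o["clock"])
E
python3 s.py s1
```

```text
clock: 3.08
position: [529.0, -49.6, 139.7]
eef_rot: [2.985, 0.97, 0.002]
force: [2.3, -6.4, -1.3]
finger_gap: 23.5
grip_force: 30.0
clock: 3.82
position: [529.0, -49.6, 140.7]
eef_rot: [2.384, 2.04, -0.0]
force: [1.6, -5.5, -3.6]
finger_gap: 23.7
grip_force: 30.0
top z 169.75 2552 rect ((528.2468872070312, -46.307212829589844), (21.53752326965332, 29.06249237060547), 81.33517456054688) tcp [529.  -49.6 140.7] J6 -3.8 F [ 1.6 -5.5 -3.6] T [-0.78 -0.33  0.01] gap 23.7 grip 30.0 3.825
```

```bash
python3 -m creep '[{"translation":[-0.0015,0.0008,-0.0002],"yaw":-9,"fingers":255},{"translation":[0,0,-0.0002],"yaw":-9,"fingers":255},{"translation":[0,0,-0.0002],"yaw":-9,"fingers":255},{"translation":[0,0,-0.0002],"yaw":-9,"fingers":255},{"translation":[0,0,-0.0002],"yaw":-9,"fingers":255},{"translation":[0,0,0],"yaw":0,"fingers":255}]'
python3 s.py s2
python3 -m creep '[{"translation":[0,0,0],"yaw":0,"fingers":210},{"translation":[0,0,0],"yaw":0,"fingers":160},{"translation":[0,0,0],"yaw":0,"fingers":150}]'
python3 s.py s3
```

```text
clock: 4.62
position: [528.9, -49.6, 141.6]
eef_rot: [1.428, 2.797, 0.001]
force: [3.3, 0.3, -2.7]
finger_gap: 23.7
grip_force: 30.0
top z 170.62 2574 rect ((527.2839965820312, -46.3156852722168), (29.014497756958008, 21.310659408569336), 36.07265090942383) tcp [528.9 -49.6 141.6] J6 -48.7 F [ 3.3  0.3 -2.7] T [ 0.12 -0.59 -0.04] gap 23.7 grip 30.0 4.625
clock: 5.05
position: [527.5, -49.6, 141.5]
eef_rot: [-1.426, -2.798, 0.001]
force: [1.0, -0.4, -0.6]
finger_gap: 35.7
grip_force: 0.0
top z 170.5 2394 rect ((528.6743774414062, -44.988487243652344), (28.69073486328125, 20.895503997802734), 35.19974899291992) tcp [527.5 -49.6 141.5] J6 -48.8 F [ 1.  -0.4 -0.6] T [-0.01 -0.04  0.  ] gap 35.7 grip 0.0 5.05
```

```bash
python3 -m creep '[{"translation":[0,0,0],"yaw":0,"fingers":255},{"translation":[0,0,0],"yaw":0,"fingers":255},{"translation":[0,0,0],"yaw":0,"fingers":255},{"translation":[0,0,-0.0002],"yaw":-9,"fingers":255},{"translation":[0,0,-0.0002],"yaw":-9,"fingers":255},{"translation":[0,0,-0.0002],"yaw":-9,"fingers":255},{"translation":[0,0,0],"yaw":0,"fingers":255}]'
python3 -m creep '[{"translation":[0,0,0],"yaw":0,"fingers":210},{"translation":[0,0,0],"yaw":0,"fingers":160},{"translation":[0,0,0],"yaw":0,"fingers":150}]'
python3 s.py s4
```

```text
clock: 5.98
position: [528.4, -49.4, 142.0]
eef_rot: [0.736, 3.054, 0.001]
force: [2.4, 2.6, -3.2]
finger_gap: 23.9
grip_force: 30.0
clock: 6.35
position: [527.8, -50.0, 142.4]
eef_rot: [-0.734, -3.054, 0.001]
force: [0.1, -0.3, 0.5]
finger_gap: 35.6
grip_force: 0.0
top z 163.03 2433 rect ((528.5103149414062, -45.753456115722656), (29.075450897216797, 24.103179931640625), 62.60642623901367) tcp [527.8 -50.  142.4] J6 -75.8 F [ 0.1 -0.3  0.5] T [ 0.09 -0.08  0.03] gap 35.6 grip 0.0 6.35
```

It has dropped by 8 mm: the top went from about 171 to 163. I'll regrasp a quarter turn back, then drive it forward.

```bash
python3 -m creep '[{"translation":[0,0,0],"yaw":0,"fingers":110},{"translation":[0,0,0],"yaw":0,"fingers":110},{"translation":[0,0,0.004],"yaw":-10,"fingers":110},{"translation":[0,0,0.004],"yaw":-10,"fingers":110},{"translation":[0,0,0],"yaw":-10,"fingers":110},{"translation":[0,0,0],"yaw":-10,"fingers":110},{"translation":[0,0,0],"yaw":-10,"fingers":110},{"translation":[0,0,0],"yaw":-10,"fingers":110}]'
python3 -m creep '[{"translation":[0,0,0],"yaw":-10,"fingers":110},{"translation":[0,0,0],"yaw":-10,"fingers":110},{"translation":[0,0,0],"yaw":-10,"fingers":110},{"translation":[0,0,0],"yaw":0,"fingers":110},{"translation":[0,0,0],"yaw":0,"fingers":110}]'
python3 s.py s5
```

```text
clock: 7.4
position: [528.2, -49.6, 134.3]
eef_rot: [0.901, -3.01, 0.0]
force: [0.1, -0.4, -0.7]
finger_gap: 50.3
grip_force: 0.0
clock: 8.02
position: [528.2, -49.6, 134.2]
eef_rot: [1.637, -2.681, -0.0]
force: [1.6, -1.1, -0.4]
finger_gap: 49.7
grip_force: 0.0
top z 163.13 2383 rect ((527.2249755859375, -50.323028564453125), (21.437992095947266, 23.807405471801758), 63.17792510986328) tcp [528.2 -49.6 134.2] J6 -165.6 F [ 1.6 -1.1 -0.4] T [ 0.15 -0.05 -0.01] gap 49.7 grip 0.0 8.025
```

View pics/s5.png

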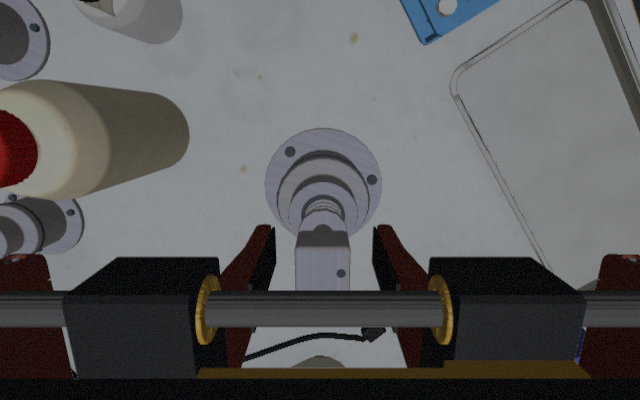

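The view shows the head square between the fingers at (323,265), punch mark at (341,273), with the bottle clear. I'll grip and turn forward.

```bash
python3 -m creep '[{"translation":[0,0,0],"yaw":0,"fingers":255},{"translation":[0,0,0],"yaw":0,"fingers":255},{"translation":[0,0,0],"yaw":0,"fingers":255},{"translation":[0,0,0],"yaw":0,"fingers":255},{"translation":[0,0,0],"yaw":0,"fingers":255}]' 30
python3 -m creep '[{"translation":[0,0,0.0002],"yaw":9,"fingers":255},{"translation":[0,0,0.0002],"yaw":9,"fingers":255},{"translation":[0,0,0.0002],"yaw":9,"fingers":255},{"translation":[0,0,0.0002],"yaw":9,"fingers":255},{"translation":[0,0,0.0002],"yaw":9,"fingers":255},{"translation":[0,0,0],"yaw":0,"fingers":255}]'
python3 s.py s6
```

```text
clock: 8.7
position: [528.8, -49.9, 134.3]
eef_rot: [-1.641, 2.678, -0.001]
force: [1.9, -1.3, -2.0]
finger_gap: 23.8
grip_force: 30.0
clock: 9.45
position: [528.7, -49.7, 133.3]
eef_rot: [-0.493, 3.102, -0.0]
force: [1.9, -0.6, -1.0]
finger_gap: 23.7
grip_force: 30.0
top z 162.25 2485 rect ((525.8861083984375, -48.556644439697266), (21.30194664001465, 27.843042373657227), 18.51927375793457) tcp [528.7 -49.7 133.3] J6 -120.9 F [ 1.9 -0.6 -1. ] T [-0.03 -0.45 -0.03] gap 23.7 grip 30.0 9.45
```

Sinking as expected (163.1 → 162.25). Another 225°.

```bash
for i in 1; do python3 -m creep '[{"translation":[0,0,0.0002],"yaw":9,"fingers":255},{"translation":[0,0,0.0002],"yaw":9,"fingers":255},{"translation":[0,0,0.0002],"yaw":9,"fingers":255},{"translation":[0,0,0.0002],"yaw":9,"fingers":255},{"translation":[0,0,0.0002],"yaw":9,"fingers":255},{"translation":[0,0,0.0002],"yaw":9,"fingers":255},{"translation":[0,0,0.0002],"yaw":9,"fingers":255},{"translation":[0,0,0.0002],"yaw":9,"fingers":255}]'; done
python3 -m creep '[{"translation":[0,0,0.0002],"yaw":9,"fingers":255},{"translation":[0,0,0.0002],"yaw":9,"fingers":255},{"translation":[0,0,0.0002],"yaw":9,"fingers":255},{"translation":[0,0,0.0002],"yaw":9,"fingers":255},{"translation":[0,0,0.0002],"yaw":9,"fingers":255},{"translation":[0,0,0.0002],"yaw":9,"fingers":255},{"translation":[0,0,0.0002],"yaw":9,"fingers":255},{"translation":[0,0,0.0002],"yaw":9,"fingers":255}]'
python3 s.py s7
python3 -m creep '[{"translation":[0,0,0.0002],"yaw":9,"fingers":255},{"translation":[0,0,0.0002],"yaw":9,"fingers":255},{"translation":[0,0,0.0002],"yaw":9,"fingers":255},{"translation":[0,0,0.0002],"yaw":9,"fingers":255},{"translation":[0,0,0.0002],"yaw":9,"fingers":255},{"translation":[0,0,0.0002],"yaw":9,"fingers":255},{"translation":[0,0,0.0002],"yaw":9,"fingers":255},{"translation":[0,0,0.0002],"yaw":9,"fingers":255}]'
python3 -m creep '[{"translation":[0,0,0.0002],"yaw":9,"fingers":255},{"translation":[0,0,0],"yaw":0,"fingers":255}]'
python3 s.py s8
```

```text
clock: 10.5
position: [528.8, -49.4, 131.8]
eef_rot: [1.428, 2.797, 0.001]
force: [3.7, -0.3, -2.0]
finger_gap: 24.1
grip_force: 30.0
clock: 11.5
position: [529.1, -49.4, 130.2]
eef_rot: [2.8, 1.423, 0.002]
force: [3.7, 0.7, -1.7]
finger_gap: 24.1
grip_force: 30.0
top z 159.09 2475 rect ((528.7664794921875, -46.298912048339844), (20.92441749572754, 28.39215087890625), 53.25957489013672) tcp [529.1 -49.4 130.2] J6 23.3 F [ 3.7  0.7 -1.7] T [ 0.07 -0.53 -0.03] gap 24.1 grip 30.0 11.5
clock: 12.55
position: [529.2, -49.7, 128.6]
eef_rot: [-3.103, 0.491, -0.003]
force: [3.5, -0.0, -2.2]
finger_gap: 23.5
grip_force: 30.0
clock: 12.8
position: [529.2, -49.8, 128.4]
eef_rot: [-3.057, 0.726, -0.003]
force: [5.1, -0.5, -4.1]
finger_gap: 23.5
grip_force: 30.0
top z 157.29 2490 rect ((530.01220703125, -48.99754333496094), (27.40719223022461, 21.068899154663086), 63.80331802368164) tcp [529.2 -49.8 128.4] J6 103.9 F [ 5.1 -0.5 -4.1] T [-0.07 -0.62  0.01] gap 23.5 grip 30.0 12.8
```

270° done and it sank 5.9 mm. I'll regrasp a quarter turn back for the last 90°.

```bash
python3 -m creep '[{"translation":[0,0,0],"yaw":0,"fingers":110},{"translation":[0,0,0],"yaw":0,"fingers":110},{"translation":[0,0,0],"yaw":0,"fingers":110},{"translation":[0,0,0],"yaw":-10,"fingers":110},{"translation":[0,0,0],"yaw":-10,"fingers":110},{"translation":[0,0,0],"yaw":-10,"fingers":110},{"translation":[0,0,0],"yaw":-10,"fingers":110},{"translation":[0,0,0],"yaw":-10,"fingers":110}]'
python3 -m creep '[{"translation":[0,0,0],"yaw":-10,"fingers":110},{"translation":[0,0,0],"yaw":-10,"fingers":110},{"translation":[0,0,0],"yaw":-10,"fingers":110},{"translation":[0,0,0],"yaw":-10,"fingers":110},{"translation":[0,0,0],"yaw":0,"fingers":110},{"translation":[0,0,0],"yaw":0,"fingers":110}]'
python3 s.py s9
python3 -m creep '[{"translation":[0,0,0],"yaw":0,"fingers":255},{"translation":[0,0,0],"yaw":0,"fingers":255},{"translation":[0,0,0],"yaw":0,"fingers":255},{"translation":[0,0,0],"yaw":0,"fingers":255},{"translation":[0,0,0],"yaw":0,"fingers":255}]' 30
python3 s.py s10
```

```text
clock: 13.85
position: [527.8, -49.5, 128.2]
eef_rot: [-3.076, -0.637, 0.001]
force: [0.3, 0.8, -0.4]
finger_gap: 50.0
grip_force: 0.0
clock: 14.6
position: [528.0, -49.6, 128.2]
eef_rot: [-2.681, -1.637, 0.0]
force: [-0.1, -0.1, 0.2]
finger_gap: 49.8
grip_force: 0.0
top z 157.11 2461 rect ((528.7167358398438, -46.74781799316406), (21.676719665527344, 23.769739151000977), 62.78785705566406) tcp [528.  -49.6 128.2] J6 14.3 F [-0.1 -0.1  0.2] T [0.02 0.04 0.04] gap 49.8 grip 0.0 14.6
clock: 15.28
position: [528.8, -50.0, 128.3]
eef_rot: [2.678, 1.641, 0.001]
force: [2.8, -1.4, -1.9]
finger_gap: 23.6
grip_force: 30.0
top z 157.22 2576 rect ((528.5747680664062, -46.58696365356445), (21.877527236938477, 29.73841094970703), 62.06541442871094) tcp [528.8 -50.  128.3] J6 14.2 F [ 2.8 -1.4 -1.9] T [-0.31 -0.29 -0.01] gap 23.6 grip 30.0 15.275
```

View pics/s10.png

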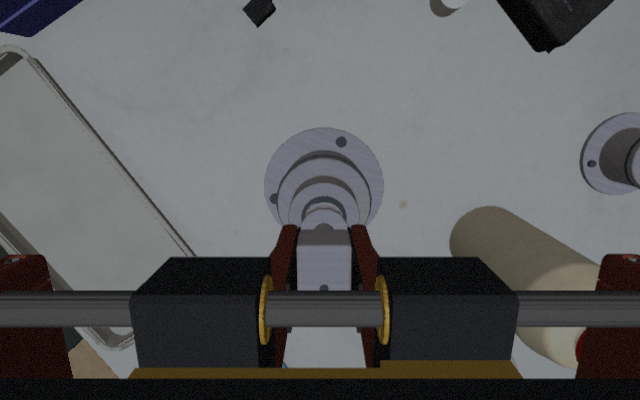

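The view shows the head gripped flat at (325,260), punch mark at (324,287). Now the last quarter turn.

```bash
python3 -m creep '[{"translation":[0,0,0.0002],"yaw":9,"fingers":255},{"translation":[0,0,0.0002],"yaw":9,"fingers":255},{"translation":[0,0,0.0002],"yaw":9,"fingers":255},{"translation":[0,0,0.0002],"yaw":9,"fingers":255},{"translation":[0,0,0.0002],"yaw":9,"fingers":255},{"translation":[0,0,0.0002],"yaw":9,"fingers":255},{"translation":[0,0,0.0002],"yaw":9,"fingers":255},{"translation":[0,0,0.0002],"yaw":9,"fingers":255}]'
python3 -m creep '[{"translation":[0,0,0.0002],"yaw":9,"fingers":255},{"translation":[0,0,0.0002],"yaw":9,"fingers":255},{"translation":[0,0,0],"yaw":0,"fingers":255},{"translation":[0,0,0],"yaw":0,"fingers":255},{"translation":[0,0,0],"yaw":0,"fingers":255},{"translation":[0,0,0],"yaw":0,"fingers":255}]'
python3 s.py s11
```

```text
clock: 16.32
position: [528.6, -49.6, 126.7]
eef_rot: [-3.131, 0.255, -0.001]
force: [2.1, -1.1, -1.8]
finger_gap: 24.0
grip_force: 30.0
clock: 17.08
position: [528.6, -49.5, 126.3]
eef_rot: [-3.055, 0.732, -0.001]
force: [3.9, 2.1, -2.3]
finger_gap: 23.9
grip_force: 30.0
top z 155.22 2576 rect ((530.0972290039062, -48.81052780151367), (27.99247932434082, 22.30144500732422), 63.759769439697266) tcp [528.6 -49.5 126.3] J6 104.1 F [ 3.9  2.1 -2.3] T [ 0.22 -0.47  0.04] gap 23.9 grip 30.0 17.075
```

```bash
python3 -c "
from workcell import arm
print(arm.hand_in())"
```

```text
the job is handed in; nothing more can be done
None
```

I turned the screw back about 117° until it dropped 8 mm, then forward one full turn (7.9 mm deeper by the wrist camera). I handed in the job with its head still gripped at 30 N, at 17 s on the clock and with no sign that the bottle, tube or vial was touched; the hand-in gave no verdict.

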